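Latch the carton sealer and pack the finished cartons

ROBOT

A 7-joint arm with a two-finger parallel gripper is mounted at the origin on the work surface. World frame = base frame: x ahead of the robot, y to its left, z up, the work surface at z = 0. Lengths are in mm, angles in rad, forces in N, time in s.
With the tool pointing down it reaches from about 425 to 875 mm from the base axis. Payload 8.4 kg.
Tool frame: the origin (TCP) lies midway between the tips of the shut fingers; the grasp point (between the pads) lies bot.hold_point_z behind it (bot.hold_point_z is the distance from the TCP to the grasp point, in mm); z points along the fingers, y is the line along which they close (so a half turn about z gives the same grasp; the last joint's range is limited). The gripper opens to 87 mm and grips with 3 to 60 N. Pads are 19 mm wide; open, the fingers measure 117 mm over their backs; the gripper's body (75 mm by 190 mm) begins 51 mm behind the grasp point.
Start: joints at [1.138, 0.333, 0.04, 1.465, -0.013, 1.343, -0.059], TCP at [212.94, -614.101, 222.546] pointing down, gripper open.
Joint ranges: [-2.58, 2.58], [-0.38, 2.09], [-1.3, 1.39], [0.25, 2.4], [-1.5, 4.64], [0.08, 2.09], [-2.65, 2.65]. Speed limits (rad/s): [2.22, 2.22, 2.79, 2.79, 3.14, 3.14, 3.14].

INTERFACE

Orientations are given as a rotation vector (axis times angle).
In Python, from rig import bot, viewer, order gives the robot as it stands. The module is installed in compiled form; this text tells all that it offers.
- The arm moves only by the tool apply_moves, never from a script. Its argument "deltas" is a list that holds one entry, the list of rows, each a list of 4 numbers: the shift along the world's x, y, z scaled (see below), then the turn about the world's z scaled (see below). A call has 1 to 12 rows; each row shifts and turns the commanded pose from where the row before left it; what a row does not reach is not made up. The controller multiplies each number of a shift by 150 mm and each number of a turn by 360 degrees. A row lasts 1/10 s, in which the tool goes at most 50 mm and 8.59 degrees, less where a joint would pass 70% of its speed; a pose out of reach is approached as far as the arm can. A call with a number of a shift or a turn outside -1 to 1 is refused whole. A call with a gripper value outside its range is refused whole. "grip" is the closure, from 0 (fully open) to 1 (shut), set as the call begins (left out, the last holds). The fingers move at their own pace and stop on an object; "grip_force" is the grip in N (left out, the last holds). Time passes only in rows, so rows that do not move let the fingers close. It gives the time, the measured TCP pose, the force, the opening and the grip force at its end, in the units of the state.
- bot.get_state(): the state, without advancing time (a new reading comes with each control period).
- viewer.get_image(name): name is "scene" or "top"; returns the picture (400x640x3 uint8, red, green, blue); there is no depth.
- viewer.get_calibration(name): a dict with "intrinsics" (3x3 intrinsics, pixels), "R" (3x3) and "t" (3): a world point X has camera coordinates R X + t. Camera axes: x right, y down, z forward; pixel columns grow to the right and rows downward; lengths in mm; the calibration is good to about 2 mm. A picture is of the moment at which its call begins. get_calibration takes no time and is no camera call.
- order.close_job(): hands the job in; it is judged then, once.
The state is a dict: "time_s": time; "joint_pos": joint angles; "dq": joint speeds; "effort": joint torques, N m; "tcp_pos": TCP position; "eef_rot": TCP orientation; "wrist_force": force on the tool from outside, world axes, zero at the start; "moment": the same for the moment, N m; "gripper_width": opening from 0.0 (shut) to 1.0 (fully open); "finger_force": force on a finger pad.
Only numpy, scipy, OpenCV 4.12 (cv2) and the standard library are available. Lean on these libraries where they do the work, as an engineer would, in place of code of your own. Each camera call takes 0.05 s, during which the arm holds its last target. There are 200 camera calls.

TASK

First press the sealer's red lever paddle all the way down, until its detent holds the lever there by itself when you let go. Then clear the catch tray: put both finished cartons into the blue delivery tote, keeping them the right way up, and set each one down gently, flat on the tote's floor. Leave the cup, jar, warmer, bowl and sauce bottle where they stand.

Things in the scene. Friction and masses are not known exactly. Their poses are not given: they have to be found in the camera images.
- sealer: Fixed stainless carton sealer. Origin: its centre on the table; z up, x points from the paddle (operator's side) to the lever's pivot. Base 330 (x, -130 to +200) by 200 (y) by 60 mm high; the carton in it is fixed, not to be handled. Four posts at x = +20 and +140, y = +-110 mm carry a steel bar rack above the lever.
- rack_front (a point): Middle of the front bar (8 mm thick) of the rack, at x = -105, z = 285 mm in the sealer's frame. The rack runs from here to x = +145 mm, y = -115 to +115 mm. It covers all but the paddle's front end, so an upright gripper hits it: press with closed fingertips, tool tilted about 40 degrees, fingers pointing down and towards the sealer's +x.
- paddle (a point): Middle of the top of the red paddle (50 mm along the lever, 90 mm wide, 12 mm thick) at the lever's front end. It stands 214 mm high when up, sprung, and 126 mm high when down and latched. It resists with about 12 N at first, then less; below about 152 mm it snaps down into the detent by itself and stays (about 7 N lifts it out); released higher, it springs up again.
- pivot_front (a point): A point on the front of the sealer's deck, below the paddle, at x = -120, z = 60 mm in the sealer's frame. The lever's pivot axis is level, along the sealer's y, at x = +100, z = 165 mm in that frame. The lever points from it to -x, from 0.21 rad above level (up) to 0.22 rad below (down); the paddle point is 205 mm out along the lever and 6 mm above its centre line.
- catch_tray: Fixed open steel tray 180 (x) by 230 (y) by 18 mm high, walls and floor 4 mm thick. Origin: centre of its underside, z up. The two cartons start in it. It stands on the left or right of the sealer.
- tote: Fixed blue open-topped delivery tote 200 (x) by 240 (y) by 75 mm high, walls and floor 5 mm thick. Origin: centre of its underside, z up. It stands empty on the other side of the sealer from the catch tray. Both cartons fit flat side by side along its y, about 50 mm either side of the centre, their long sides along its x.
- carton_a: Sealed brown card carton with a green band, 120 (x) by 54 (y) by 55 mm high, 0.13 to 0.25 kg. Origin: centre of its underside; z up through its lid. Grip across its 54 mm width.
- carton_b: The same carton with an orange band: 120 (x) by 54 (y) by 55 mm high, 0.13 to 0.25 kg. Origin: centre of its underside; z up through its lid. Grip across its 54 mm width.
- cup: Bystander: copper cup, 72 mm across the rim, 95 mm high. Origin: centre of its underside.
- jar: Bystander: amber glass jar, 64 mm across, 90 mm high. Origin: centre of its underside.
- warmer: Bystander: round steel tea-light warmer, 124 mm across the foot, 85 mm high. Origin: centre of its underside.
- bowl: Bystander: steel bowl, 110 mm across, 45 mm high. Origin: centre of its underside.
- sauce: Bystander: green sauce bottle with a red cap, 56 mm across, 170 mm high. Origin: centre of its underside.

How it is judged (in metres and radians):
On the way, in this order (a step that is already met when the one before it is completed fails the run):
1. the lever is down, held by its detent with the robot off it (z of paddle in the frame of sealer below 0.138 m and contact force between each of the fingers, the arm and sealer below 0.3 N), for 0.3 s.
2. both cartons stand flat on the tote's floor (z of carton_a in the frame of tote between -0.005 and 0.013 m and x of carton_a in the frame of tote between -0.09 and 0.09 m and y of carton_a in the frame of tote between -0.11 and 0.11 m and angle between each of carton_a, carton_b's own z axis and vertical below 0.12 rad and linear speed of each of carton_a, carton_b below 0.03 m/s and z of carton_b in the frame of tote between -0.005 and 0.013 m and x of carton_b in the frame of tote between -0.09 and 0.09 m and y of carton_b in the frame of tote between -0.11 and 0.11 m), for 0.2 s.
At the end, for the whole second after the job is handed in: The lever is still latched (paddle point lower than 138 mm above the table) with nothing touching it, and both cartons rest in the tote: undersides within 13 mm of the tote's underside level, centres within its walls, upright within 0.12 rad, at rest (all of step 2 and z of paddle in the frame of sealer below 0.138 m).
It fails at once if a carton is dropped into the tote (more than 0.7 m/s inside it) ((horizontal distance between carton_a and tote below 0.12 m and z of carton_a in the frame of tote below 0.07 m and linear speed of carton_a above 0.7 m/s) or (horizontal distance between carton_b and tote below 0.12 m and z of carton_b in the frame of tote below 0.07 m and linear speed of carton_b above 0.7 m/s)).
It fails at once if a carton is tipped over (more than 0.6 rad) (angle between any of carton_a, carton_b's own z axis and vertical above 0.6 rad).
It fails at once if a bystander (cup, jar, warmer, bowl, sauce bottle) is pushed more than 30 mm (distance of any of cup, jar, warmer, bowl, sauce from where it was at the start of the episode above 0.03 m).
It also fails if it takes over 72 s, if anything falls off the work surface, if the arm or the gripper's body presses on something with over 40 N, if the wrist force passes 120 N, or if a joint passes its speed limit or range.

## Working session

There is one attempt and no reset: what is moved stays moved. The work goes in short steps, Python scripts to look and compute and a tool call to move; the robot and the scene stay as the last step left them, time stands still between calls to the robot, and variables do not carry over. Pictures are saved under pics/ and viewed, at most 10 in all, crops included, and the job is handed in when it is done.

Besides the shell and the picture viewer there is one more tool, called after ">>>" by a JSON object that holds its "op" and its "data", one argument or row to a line. apply_moves: Moves the arm, as the interface text tells. Its arguments: {"type":"object","properties":{"deltas":{"type":"array","items":{"type":"array","items":{"type":"array","items":{"type":"number"}}}},"grip":{"type":"number"},"grip_force":{"type":"number"}},"required":["deltas"]}

```bash
mkdir -p pics
python3 - <<'E'
from rig import bot,viewer
import cv2,numpy as np
np.set_printoptions(precision=3,suppress=True)
for n in("scene","top"):
    cv2.imwrite(f"pics/{n}0.png",cv2.cvtColor(viewer.get_image(n),cv2.COLOR_RGB2BGR))
    c=viewer.get_calibration(n);print(n,c)
print(bot.get_state(),bot.hold_point_z)
E
```

```text
scene {'intrinsics': array([[496.916,   0.   , 315.816],
       [  0.   , 496.916, 196.651],
       [  0.   ,   0.   ,   1.   ]]), 'R': array([[-0.787,  0.617, -0.009],
       [ 0.445,  0.556, -0.702],
       [-0.429, -0.557, -0.712]]), 't': array([ 445.819, -107.754, 1898.835])}
top {'intrinsics': array([[457.368,   0.   , 324.531],
       [  0.   , 457.368, 196.91 ],
       [  0.   ,   0.   ,   1.   ]]), 'R': array([[ 0.015, -1.   , -0.007],
       [-0.995, -0.014, -0.103],
       [ 0.103,  0.008, -0.995]]), 't': array([  -2.52 ,  577.733, 1551.22 ])}
{'time_s': 0.1, 'joint_pos': array([ 1.138,  0.334,  0.04 ,  1.466, -0.013,  1.343, -0.058]), 'dq': array([ 0.001, -0.001,  0.   , -0.003, -0.001,  0.001, -0.002]), 'effort': array([  0.004, -65.781,   1.34 , -40.471,  -0.06 ,   0.041,   0.   ]), 'tcp_pos': array([ 212.826, -613.74 ,  221.773]), 'eef_rot': array([-3.097, -0.522,  0.   ]), 'wrist_force': array([ 0.527,  0.445, -0.191]), 'moment': array([-0.071, -0.045, -0.007]), 'finger_force': 0.0, 'gripper_width': 0.999996588837416} 18.700000000000003
```

View pics/scene0.png

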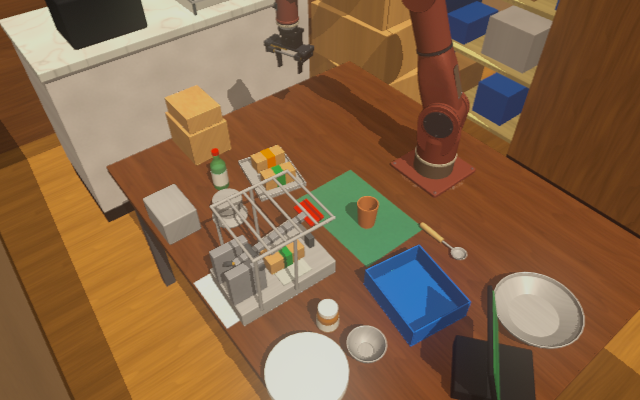

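View pics/top0.png

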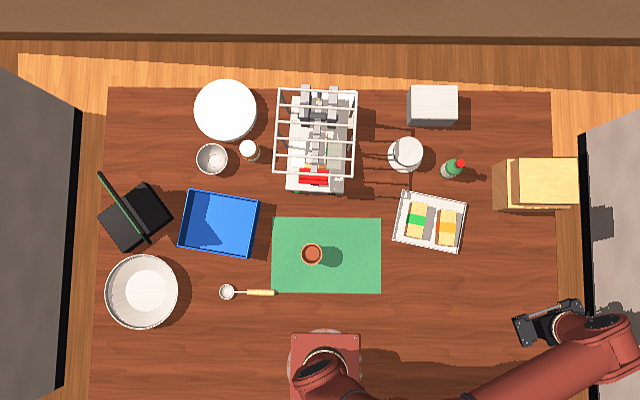

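Top view: the red paddle is at about (314,177), the tote at (218,223), the green carton at (416,219) and the orange one at (447,227). The sauce bottle is at (452,168) and the cup at (312,254). Next I'll turn these pixels into positions.

```bash
cat > h.py <<'E'
from rig import bot,viewer,order
import cv2,numpy as np
np.set_printoptions(precision=3,suppress=True)
def img(n): return viewer.get_image(n)
def pt(n,uv,z):
    c=viewer.get_calibration(n);R,t,K=c["R"],c["t"],c["intrinsics"]
    d=R.T@np.linalg.inv(K)@np.array([uv[0],uv[1],1.]);o=-R.T@t
    return o+d*(z-o[2])/d[2]
def proj(n,X):
    c=viewer.get_calibration(n);p=c["intrinsics"]@(c["R"]@np.asarray(X,float)+c["t"]);return p[:2]/p[2]
def blob(im,lo,hi,box):
    x0,y0,x1,y1=box;m=np.zeros(im.shape[:2],np.uint8)
    m[y0:y1,x0:x1]=cv2.inRange(cv2.cvtColor(im,cv2.COLOR_RGB2HSV),lo,hi)[y0:y1,x0:x1]
    c=max(cv2.findContours(m,0,2)[0],key=cv2.contourArea);return c
def rect(n,c,z):
    P=np.array([pt(n,q[0],z)[:2] for q in c],np.float32);return cv2.minAreaRect(P)
E
python3 - <<'E'
from h import *
t=img("top")
cv2.imwrite("pics/crop.png",cv2.resize(cv2.cvtColor(t[80:270,170:480],cv2.COLOR_RGB2BGR),None,fx=2.5,fy=2.5,interpolation=2))
print("tote",rect("top",blob(t,(100,100,60),(125,255,255),(165,175,270,265)),75))
print("green",rect("top",blob(t,(45,120,60),(80,255,255),(395,190,470,255)),55))
print("orange",rect("top",blob(t,(10,190,180),(22,255,255),(425,190,470,255)),55))
for lo,hi in(((8,60,100),(30,255,255)),):
    print("cart",rect("top",blob(t,lo,hi,(395,190,432,255)),55),rect("top",blob(t,lo,hi,(433,190,470,255)),55))
r=blob(t,(0,180,120),(6,255,255),(280,155,345,200));print("paddle",rect("top",r,214),cv2.boundingRect(r))
s=img("scene");r=blob(s,(0,180,120),(6,255,255),(290,190,330,235));print("paddle scene",rect("scene",r,214))
E
```

```text
tote ((480.3063659667969, 357.9384460449219), (251.2096405029297, 199.97862243652344), 80.79218292236328)
green ((503.137451171875, -303.1651916503906), (62.02622604370117, 32.92695617675781), 83.211669921875)
orange ((480.1168518066406, -376.8744812011719), (10.102173805236816, 30.49547004699707), 89.3770980834961)
cart ((408.52691650390625, -293.75274658203125), (43.406192779541016, 120.96749877929688), 0.8442284464836121) ((478.04449462890625, -403.4082336425781), (68.33302307128906, 121.37599182128906), 83.98995971679688)
paddle ((611.4708862304688, 40.58353805541992), (87.29951477050781, 25.45281982421875), 87.17713165283203) (299, 175, 29, 10)
paddle scene ((614.2334594726562, 41.70888900756836), (93.23281860351562, 25.744705200195312), 87.78555297851562)
```

View pics/crop.png

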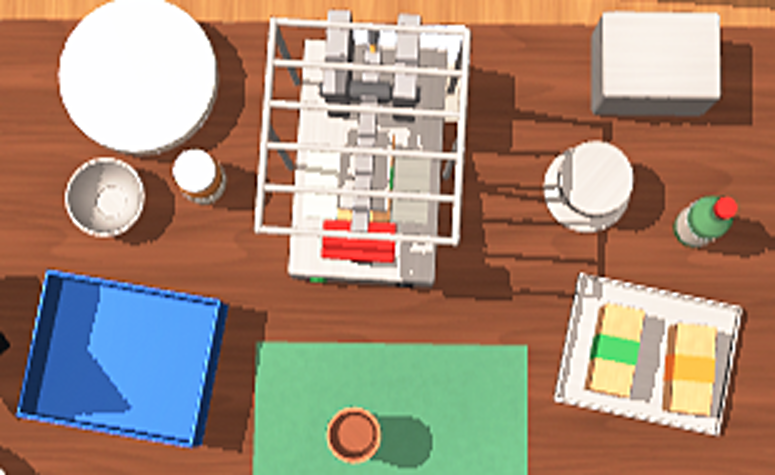

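>>> {"op": "apply_moves", "data": {
  "deltas": [
    [[0.09,-0.25,0.1,0],[0.09,-0.25,0.1,0],[0.09,-0.25,0.1,0],[0.09,-0.25,0.1,0],[0.09,-0.25,0.1,0],[0.09,-0.25,0.1,0],[0.09,-0.25,0,0],[0.09,-0.25,0,0],[0,0,0,0],[0,0,0,0]]
  ],
  "grip": 1
}}

```text
time_s: 1.2
tcp_pos: [276.9, -839.9, 296.0]
eef_rot: [3.105, 0.46, 0.027]
wrist_force: [-0.3, 0.8, 0.2]
gripper_width: 0.17
finger_force: 0.0
```

>>> {"op": "apply_moves", "data": {
  "deltas": [
    [[0.09,-0.25,0,0],[0.09,-0.25,0,0],[0.09,-0.25,0,0],[0.09,-0.25,0,0],[0,0,0,0],[0,0,0,0]]
  ]
}}

```text
time_s: 1.8
tcp_pos: [285.2, -879.2, 270.4]
eef_rot: [3.054, 0.421, 0.06]
wrist_force: [-0.5, 0.1, -0.5]
gripper_width: 0.006
finger_force: 0.0
```

Run:
```python
from h import *
from scipy.spatial.transform import Rotation as R
s=bot.get_state();print(s["joint_pos"],s["tcp_pos"],R.from_rotvec(s["eef_rot"]).as_matrix())
```

```text
[ 1.101  1.138  1.254  0.256 -1.192  1.85   0.052] [ 285.178 -879.205  270.355] [[ 0.962  0.269  0.047]
 [ 0.272 -0.961 -0.053]
 [ 0.031  0.063 -0.998]]
```

>>> {"op": "apply_moves", "data": {
  "deltas": [
    [[0.1,-0.3,0,0],[0.1,-0.3,0,0],[0.1,-0.3,0,0],[0.1,-0.3,0,0],[0.1,-0.3,0,0],[0.1,-0.3,0,0],[0,0,0,0],[0,0,0,0]]
  ]
}}

```text
time_s: 2.6
tcp_pos: [321.2, -973.6, 201.8]
eef_rot: [2.866, 0.393, 0.111]
wrist_force: [-0.1, -0.5, 1.2]
gripper_width: 0.005
finger_force: 0.0
```

```bash
cat >> h.py <<'E'
from scipy.spatial.transform import Rotation as Rn
def st():
    s=bot.get_state();print(s["joint_pos"],s["tcp_pos"],s["wrist_force"],s["time_s"]);print(Rn.from_rotvec(s["eef_rot"]).as_matrix());return s
E
python3 -c "
from h import *
st()"
```

```text
[ 1.101  1.242  1.377  0.255 -1.357  1.588  0.054] [ 321.249 -973.558  201.824] [-0.067 -0.463  1.242] 2.6
[[ 0.961  0.255  0.108]
 [ 0.274 -0.933 -0.232]
 [ 0.041  0.252 -0.967]]
```

>>> {"op": "apply_moves", "data": {
  "deltas": [
    [[-0.1,0.3,0.1,0],[-0.1,0.3,0.1,0],[-0.1,0.3,0.1,0],[-0.1,0.3,0.1,0],[0,0,0,0]]
  ]
}}

```text
time_s: 3.1
tcp_pos: [275.0, -842.1, 257.5]
eef_rot: [2.857, 0.38, 0.109]
wrist_force: [-0.1, -0.3, 0.4]
gripper_width: 0.004
finger_force: 0.0
```

```bash
python3 -c "
from h import *
st()"
```

```text
[ 0.658  0.974  1.378  1.036 -1.098  1.489  0.371] [ 275.012 -842.07   257.476] [-0.12  -0.304  0.399] 3.1
[[ 0.963  0.247  0.107]
 [ 0.266 -0.933 -0.243]
 [ 0.04   0.262 -0.964]]
```

>>> {"op": "apply_moves", "data": {
  "deltas": [
    [[0,0.2,0.25,0],[0,0.2,0.25,0],[0,0.2,0.25,0],[0,0.2,0.25,0],[0.2,0.23,0.07,-0.01],[0.2,0.23,0.07,-0.01],[0.2,0.23,0.07,-0.01],[0.2,0.23,0.07,-0.01],[0.2,0.23,0.07,-0.01],[0.2,0.23,0.07,0],[0.2,0.23,0.07,0],[0,0,0,0]]
  ]
}}

```text
time_s: 4.3
tcp_pos: [494.6, -480.5, 480.2]
eef_rot: [2.872, -0.045, 0.044]
wrist_force: [0.3, 0.8, 0.0]
gripper_width: 0.002
finger_force: 0.0
```

>>> {"op": "apply_moves", "data": {
  "deltas": [
    [[0.14,0.29,0,0],[0.14,0.29,0,0],[0.14,0.29,0,0],[0.14,0.29,0,0],[0.14,0.29,0,0],[0.14,0.29,0,0],[0.14,0.29,0,0],[0.14,0.29,0,0],[0.14,0.29,0,0],[0,0,0,0]]
  ]
}}

```text
time_s: 5.3
tcp_pos: [679.6, -86.5, 477.6]
eef_rot: [2.872, -0.046, 0.039]
wrist_force: [0.8, 1.1, 0.7]
gripper_width: 0.005
finger_force: 0.0
```

```bash
python3 -c "
from h import *
st()"
```

```text
[-0.688  0.612  1.279  0.936 -0.367  1.824 -1.243] [679.6   -86.538 477.619] [0.79  1.13  0.749] 5.3
[[ 0.999 -0.035  0.022]
 [-0.028 -0.963 -0.266]
 [ 0.031  0.266 -0.964]]
```

>>> {"op": "apply_moves", "data": {
  "deltas": [
    [[0,0.33,0.1,0],[0,0.33,0.1,0],[0,0.33,0.1,0],[0,0.33,0,0],[0,0.33,0,0],[0,0.33,0,0],[0,0.33,0,0],[0,0.33,0,0],[0.29,0.15,0,0],[0.29,0.15,0,0],[0.29,0.15,0,0],[0.29,0.15,0,0]]
  ]
}}

```text
time_s: 6.5
tcp_pos: [744.7, 274.5, 454.6]
eef_rot: [2.898, -0.067, 0.124]
wrist_force: [-0.1, -0.8, -0.5]
gripper_width: 0.004
finger_force: 0.0
```

>>> {"op": "apply_moves", "data": {
  "deltas": [
    [[0.29,0.15,0,0],[0.29,0.15,0,0],[0.29,0.15,0,0],[0.29,0.15,0,0],[0,0,0,0]]
  ]
}}

```text
time_s: 7.0
tcp_pos: [756.6, 299.3, 418.5]
eef_rot: [2.905, -0.075, 0.108]
wrist_force: [0.2, 0.2, -0.3]
gripper_width: 0.006
finger_force: 0.0
```

```bash
python3 -c "
from h import *
st()"
```

```text
[-0.669  0.993  1.382  0.255 -0.951  2.089 -1.864] [756.646 299.336 418.48 ] [ 0.177  0.16  -0.346] 7.0
[[ 0.996 -0.059  0.067]
 [-0.042 -0.972 -0.233]
 [ 0.079  0.229 -0.97 ]]
```

>>> {"op": "apply_moves", "data": {
  "deltas": [
    [[0.29,0.15,0,0],[0.29,0.15,0,0],[0.29,0.15,0,0],[0.29,0.15,0,0],[0.29,0.15,0,0],[0.29,0.15,0,0],[0.29,0.15,0,0],[0.29,0.15,0,0],[0,0,0,0]]
  ]
}}

```text
time_s: 7.9
tcp_pos: [753.8, 335.6, 363.0]
eef_rot: [2.921, -0.083, 0.02]
wrist_force: [-0.3, -0.1, 0.7]
gripper_width: 0.004
finger_force: 0.0
```

```bash
python3 -c "
from h import *
st()"
```

```text
[-0.683  1.057  1.384  0.255 -1.018  2.089 -1.922] [753.812 335.58  362.986] [-0.294 -0.136  0.717] 7.9
[[ 0.998 -0.058  0.007]
 [-0.055 -0.974 -0.218]
 [ 0.019  0.217 -0.976]]
```

>>> {"op": "apply_moves", "data": {
  "deltas": [
    [[0.1,0,0.3,0],[0.1,0,0.3,0],[0.1,0,0.3,0],[0.1,0,0.3,0],[0.1,0,0.3,0],[0.1,0,0.3,0],[0.1,0,0.3,0],[0.1,0,0.3,0],[0,0,0,0]]
  ]
}}

```text
time_s: 8.8
tcp_pos: [711.0, 247.3, 576.4]
eef_rot: [2.973, -0.057, 0.319]
wrist_force: [-0.0, -0.4, 0.7]
gripper_width: 0.004
finger_force: 0.0
```

```bash
python3 -c "
from h import *
st()"
```

```text
[-0.648  0.735  0.979  0.254 -0.537  2.09  -1.842] [710.958 247.305 576.436] [-0.026 -0.354  0.663] 8.8
[[ 0.977 -0.054  0.208]
 [-0.022 -0.988 -0.154]
 [ 0.214  0.146 -0.966]]
```

>>> {"op": "apply_moves", "data": {
  "deltas": [
    [[0.05,0.1,0.3,0],[0.05,0.1,0.3,0],[0.05,0.1,0.3,0],[0.05,0.1,0.3,0],[0.05,0.1,0.3,0],[0.05,0.1,0.3,0],[0,0,0,0]]
  ]
}}

```text
time_s: 9.5
tcp_pos: [643.2, 275.4, 687.0]
eef_rot: [2.987, -0.026, 0.57]
wrist_force: [0.2, -0.5, -0.6]
gripper_width: 0.002
finger_force: 0.0
```

```bash
python3 -c "
from h import *
st()"
```

```text
[-0.807  0.62   1.272  0.254 -0.693  2.089 -1.842] [643.211 275.375 686.956] [ 0.165 -0.47  -0.596] 9.5
[[ 0.93  -0.035  0.366]
 [ 0.002 -0.995 -0.102]
 [ 0.368  0.095 -0.925]]
```

>>> {"op": "apply_moves", "data": {
  "deltas": [
    [[0.05,0.2,0.25,0],[0.05,0.2,0.25,0],[0.05,0.2,0.25,0],[0.05,0.2,0.25,0],[0,0,0,0]]
  ]
}}

```text
time_s: 10.0
tcp_pos: [587.4, 340.2, 720.7]
eef_rot: [2.996, -0.007, 0.679]
wrist_force: [-0.3, -1.0, -0.9]
gripper_width: 0.006
finger_force: 0.0
```

```bash
python3 -c "
from h import *
st()"
```

```text
[-0.979  0.591  1.383  0.255 -0.713  2.089 -1.924] [587.437 340.23  720.662] [-0.268 -1.023 -0.931] 10.0
[[ 0.902 -0.02   0.431]
 [ 0.011 -0.998 -0.069]
 [ 0.431  0.067 -0.9  ]]
```

>>> {"op": "apply_moves", "data": {
  "deltas": [
    [[0.05,0.2,0.25,0],[0.05,0.2,0.25,0],[0.05,0.2,0.25,0],[0.05,0.2,0.25,0],[0,0,0,0]]
  ]
}}

```text
time_s: 10.5
tcp_pos: [530.2, 388.0, 748.5]
eef_rot: [3.006, 0.006, 0.768]
wrist_force: [-0.2, -0.5, 0.8]
gripper_width: 0.007
finger_force: 0.0
```

```bash
python3 -c "
from h import *
st()
# sealer pose: scene/top paddle; front-bar ends in top image (crop/2.5+offset)
a=pt('top',(258/2.5+170,231/2.5+80),289);b=pt('top',(459/2.5+170,244/2.5+80),289);print(a,b,(a+b)/2,np.degrees(np.arctan2(a[0]-b[0],a[1]-b[1])))
"
```

```text
[-1.138  0.555  1.383  0.255 -0.627  2.089 -2.007] [530.199 387.971 748.524] [-0.194 -0.542  0.833] 10.5
[[ 0.877 -0.006  0.48 ]
 [ 0.013 -0.999 -0.037]
 [ 0.48   0.039 -0.877]]
[620.448 153.833 289.   ] [608.415 -79.737 289.   ] [614.432  37.048 289.   ] 2.9491346618433134
```

>>> {"op": "apply_moves", "data": {
  "deltas": [
    [[0.2,0,0.25,0],[0.2,0,0.25,0],[0.2,0,0.25,0],[0.2,0,0.25,0],[0.2,0,0.25,0],[0.2,0,0.25,0],[0.2,0,0.25,0],[0,0,0,0]]
  ]
}}

```text
time_s: 11.3
tcp_pos: [557.5, 266.5, 797.2]
eef_rot: [3.021, 0.008, 0.815]
wrist_force: [-0.1, -0.4, 0.2]
gripper_width: 0.005
finger_force: 0.0
```

```bash
python3 -c "
from h import *
st()
"
```

```text
[-0.967  0.462  1.385  0.256 -0.677  2.089 -1.845] [557.495 266.484 797.193] [-0.076 -0.363  0.228] 11.3
[[ 0.864  0.002  0.503]
 [ 0.008 -1.    -0.011]
 [ 0.503  0.014 -0.864]]
```

Run:
```python
from h import *
for n,b in(("top",(280,155,345,200)),("scene",(290,190,330,235))):
    im=img(n);c=blob(im,(0,180,120),(6,255,255),b);P=np.array([pt(n,q[0],219) for q in c])
    r=cv2.boxPoints(rect(n,c,219));print(n,r.tolist())
# bar edge rows: bright pixels columns
t=img("top")
for col in (285,300,320,340):
    print(col,[int(v) for v in t[160:190,col].astype(int).sum(1)])
```

```text
top [[595.7659301757812, -2.394390106201172], [621.2886352539062, -3.6528663635253906], [625.5724487304688, 83.22669982910156], [600.0497436523438, 84.48516845703125]]
scene [[602.4442138671875, -0.40555572509765625], [628.0489501953125, -1.395660400390625], [631.634521484375, 91.33045959472656], [606.02978515625, 92.32056427001953]]
285 [302, 293, 297, 313, 310, 295, 308, 306, 283, 265, 242, 666, 753, 510, 236, 278, 267, 263, 270, 216, 185, 209, 325, 391, 415, 504, 600, 656, 608, 390]
300 [756, 756, 758, 759, 759, 763, 757, 645, 432, 336, 340, 331, 678, 745, 557, 335, 366, 334, 268, 271, 353, 369, 294, 559, 741, 747, 739, 739, 748, 751]
320 [502, 503, 509, 413, 385, 437, 453, 471, 371, 366, 377, 371, 314, 659, 760, 607, 359, 368, 340, 280, 282, 366, 384, 349, 347, 462, 505, 707, 743, 737]
340 [562, 630, 628, 614, 624, 639, 639, 628, 614, 571, 524, 508, 503, 480, 659, 754, 651, 668, 739, 739, 633, 480, 497, 510, 512, 512, 509, 515, 518, 516]
```

>>> {"op": "apply_moves", "data": {
  "deltas": [
    [[0.02,-0.12,-0.28,0],[0.02,-0.12,-0.28,0],[0.02,-0.12,-0.28,0],[0.02,-0.12,-0.28,0],[0.02,-0.12,-0.28,0],[0.02,-0.12,-0.28,0],[0.02,-0.12,-0.28,0],[0.02,-0.12,-0.28,0],[0.02,-0.12,-0.28,0],[0.02,-0.12,-0.28,0],[0.02,-0.12,-0.28,0],[0,0,0,0]]
  ]
}}

```text
time_s: 12.65
tcp_pos: [554.5, 111.1, 535.8]
eef_rot: [-3.002, 0.139, -0.775]
wrist_force: [0.7, -0.4, 0.7]
gripper_width: 0.007
finger_force: 0.0
```

```bash
python3 -c "
from h import *
st()
cv2.imwrite('pics/s1.png',cv2.cvtColor(img('scene'),cv2.COLOR_RGB2BGR))
"
```

```text
[-1.385 -0.372  0.662  1.527  0.536  1.492 -2.302] [554.462 111.098 535.787] [ 0.661 -0.35   0.729] 12.65
[[ 0.871 -0.077  0.485]
 [-0.096 -0.995  0.015]
 [ 0.481 -0.06  -0.875]]
```

View pics/s1.png

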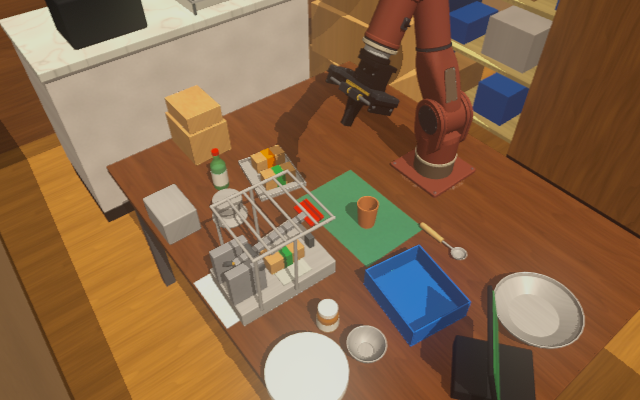

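The scene view shows the tilted gripper at about (365,90), clear of the rack, so I'm bringing it down toward the paddle.

>>> {"op": "apply_moves", "data": {
  "deltas": [
    [[0.03,-0.06,-0.2,0],[0.03,-0.06,-0.2,0],[0.03,-0.06,-0.2,0],[0.03,-0.06,-0.2,0],[0.03,-0.06,-0.2,0],[0.03,-0.06,-0.2,0],[0.03,-0.06,-0.2,0],[0.03,-0.04,-0.2,0],[0,0,0,0]]
  ]
}}

```text
time_s: 13.6
tcp_pos: [590.6, 50.4, 299.9]
eef_rot: [-2.996, 0.121, -0.779]
wrist_force: [0.5, 1.0, 0.7]
gripper_width: 0.004
finger_force: 0.0
```

```bash
python3 -c "
from h import *
st()
"
```

```text
[-1.141 -0.338  0.755  1.98   0.47   0.955 -2.195] [590.582  50.356 299.86 ] [0.492 1.001 0.693] 13.6
[[ 0.871 -0.065  0.488]
 [-0.086 -0.996  0.022]
 [ 0.484 -0.061 -0.873]]
```

>>> {"op": "apply_moves", "data": {
  "deltas": [
    [[0.05,-0.03,-0.2,0],[0.05,-0.02,-0.2,0],[0.05,0,0,0],[0,0,0,0]]
  ]
}}

```text
time_s: 14.0
tcp_pos: [615.1, 43.1, 244.1]
eef_rot: [-2.993, 0.123, -0.786]
wrist_force: [0.4, 0.0, 0.6]
gripper_width: 0.004
finger_force: 0.0
```

```bash
python3 -c "
from h import *
st()
a=img('scene')[110:260,210:410];b=img('top')[60:210,230:430]
cv2.imwrite('pics/s2.png',cv2.resize(cv2.cvtColor(np.vstack([a,b]),cv2.COLOR_RGB2BGR),None,fx=2,fy=2,interpolation=2))
"
```

```text
[-1.183 -0.243  0.893  2.03   0.415  0.79  -2.132] [615.135  43.099 244.059] [0.365 0.043 0.589] 14.0
[[ 0.868 -0.065  0.492]
 [-0.088 -0.996  0.024]
 [ 0.489 -0.064 -0.87 ]]
```

View pics/s2.png

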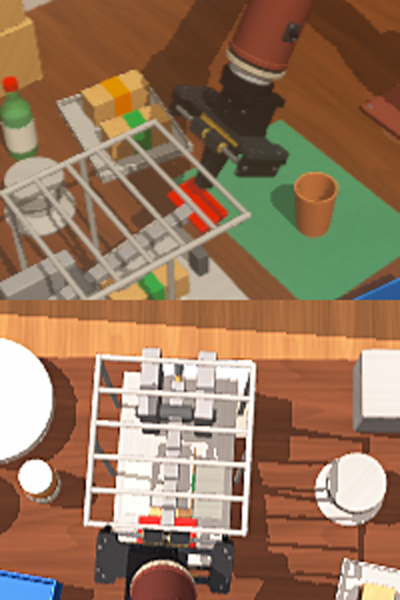

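The fingertips sit just above the paddle's front end, and the gripper body is clear in front of the bar. Now I press.

>>> {"op": "apply_moves", "data": {
  "deltas": [
    [[-0.01,0,-0.1,0],[0,0,-0.1,0],[0,0,-0.1,0]]
  ]
}}

```text
time_s: 14.4
tcp_pos: [613.7, 42.0, 199.2]
eef_rot: [-2.989, 0.126, -0.788]
wrist_force: [-6.3, 0.5, 11.8]
gripper_width: 0.002
finger_force: 5.6
```

>>> {"op": "apply_moves", "data": {
  "deltas": [
    [[0,0,-0.1,0],[0,0,-0.1,0]]
  ]
}}

```text
time_s: 14.6
tcp_pos: [613.2, 42.0, 168.3]
eef_rot: [-2.99, 0.126, -0.786]
wrist_force: [-3.2, 0.6, 5.7]
gripper_width: 0.002
finger_force: 2.9
```

>>> {"op": "apply_moves", "data": {
  "deltas": [
    [[0,0,-0.1,0],[0,0,-0.1,0],[0,0,-0.04,0],[0,0,0,0]]
  ]
}}

```text
time_s: 15.0
tcp_pos: [612.0, 41.6, 130.5]
eef_rot: [-2.993, 0.125, -0.782]
wrist_force: [0.0, -0.3, 0.1]
gripper_width: 0.008
finger_force: 0.0
```

```bash
python3 -c "
from h import *
st()
"
```

```text
[-1.28  -0.043  1.11   2.177  0.203  0.482 -1.97 ] [611.971  41.645 130.512] [ 0.008 -0.343  0.101] 15.0
[[ 0.869 -0.067  0.49 ]
 [-0.089 -0.996  0.023]
 [ 0.486 -0.064 -0.872]]
```

>>> {"op": "apply_moves", "data": {
  "deltas": [
    [[-0.15,0,0.25,0],[-0.15,0,0.25,0],[-0.2,-0.2,0.1,0],[-0.2,-0.2,0,0],[-0.2,-0.2,0,0],[-0.3,0,0,0],[-0.3,0,0,0],[0,0,0,0]]
  ]
}}

```text
time_s: 15.8
tcp_pos: [496.8, -14.1, 211.9]
eef_rot: [-2.98, 0.125, -0.771]
wrist_force: [0.3, -0.2, -0.6]
gripper_width: 0.007
finger_force: 0.0
```

```bash
python3 -c "
from h import *
st()
a=img('scene')[150:260,210:370]
cv2.imwrite('pics/s3.png',cv2.resize(cv2.cvtColor(a,cv2.COLOR_RGB2BGR),None,fx=3,fy=3,interpolation=2))
for n,b in(('top',(280,155,345,200)),('scene',(290,190,330,235))): c=blob(img(n),(0,180,120),(6,255,255),b);print(rect(n,c,214),rect(n,c,126))
"
```

```text
[-0.405 -0.38   0.281  2.265  0.18   0.739 -1.873] [496.824 -14.076 211.937] [ 0.317 -0.213 -0.642] 15.8
[[ 0.872 -0.063  0.486]
 [-0.094 -0.995  0.039]
 [ 0.481 -0.08  -0.873]]
((606.360595703125, 37.37361526489258), (81.8375015258789, 35.193336486816406), 87.38909149169922) ((618.4544677734375, 40.19969940185547), (87.02498626708984, 37.42417526245117), 87.38909149169922)
((664.8259887695312, 75.94686889648438), (33.25765609741211, 34.21587371826172), 83.83361053466797) ((619.6212158203125, 12.711333274841309), (36.003807067871094, 37.04114532470703), 83.8336410522461)
```

View pics/s3.png

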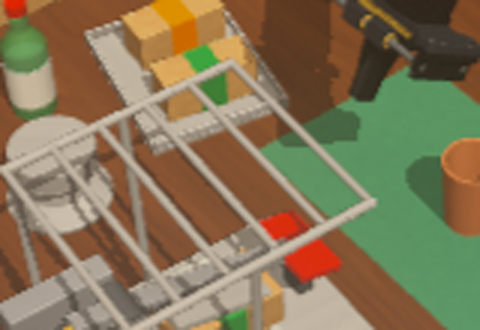

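The paddle is clearly down at about (300,250) in the crop. Next I'll pull inward past the near limit to take the tilt out.

>>> {"op": "apply_moves", "data": {
  "deltas": [
    [[-0.3,-0.05,0,0],[-0.3,-0.05,0,0],[-0.3,-0.05,0,0],[-0.3,-0.05,0,0],[-0.3,-0.05,0,0],[-0.3,-0.05,0,0],[0,0,0,0]]
  ]
}}

```text
time_s: 16.65
tcp_pos: [446.6, -23.8, 180.3]
eef_rot: [-2.987, 0.113, -0.683]
wrist_force: [0.7, 0.9, -0.4]
gripper_width: 0.005
finger_force: 0.0
```

```bash
python3 -c "
from h import *
st()
"
```

```text
[ 0.203 -0.38  -0.158  2.327 -0.198  0.748 -1.488] [446.639 -23.818 180.258] [ 0.681  0.862 -0.419] 16.65
[[ 0.898 -0.055  0.436]
 [-0.088 -0.994  0.057]
 [ 0.431 -0.09  -0.898]]
```

>>> {"op": "apply_moves", "data": {
  "deltas": [
    [[-0.3,0.1,0.08,0],[-0.3,0.1,0.08,0],[-0.3,0.1,0.08,0],[-0.3,0.1,0.08,0],[-0.3,0.1,0.08,0],[-0.3,0.1,0.08,0],[-0.3,0,0.08,0],[-0.3,0,0.08,0],[0,0,0,0]]
  ]
}}

```text
time_s: 17.55
tcp_pos: [378.5, 16.3, 128.6]
eef_rot: [-2.98, 0.142, -0.428]
wrist_force: [0.1, 1.5, 0.0]
gripper_width: 0.002
finger_force: 0.0
```

```bash
python3 -c "
from h import *
st()
"
```

```text
[ 0.198 -0.38  -0.214  2.395 -0.254  0.841 -1.535] [378.533  16.266 128.604] [0.105 1.494 0.029] 17.55
[[ 0.955 -0.075  0.285]
 [-0.111 -0.987  0.113]
 [ 0.273 -0.139 -0.952]]
```

>>> {"op": "apply_moves", "data": {
  "deltas": [
    [[0,0.15,0.1,0],[0,0.3,0,0],[0,0.3,0,0],[-0.05,0.15,0,0],[-0.28,-0.11,0,0],[-0.28,-0.11,0,0],[-0.28,-0.11,0,0],[-0.28,-0.11,0,0],[0,0,0,0]]
  ]
}}

```text
time_s: 18.45
tcp_pos: [337.9, 137.1, 121.6]
eef_rot: [-3.015, 0.144, -0.339]
wrist_force: [0.3, 0.7, -0.2]
gripper_width: 0.006
finger_force: 0.0
```

```bash
python3 -c "
from h import *
st();print(pt('top',(312,254),95))
"
```

```text
[-0.247 -0.38  -0.24   2.394 -0.086  0.873 -2.1  ] [337.869 137.088 121.645] [ 0.266  0.668 -0.19 ] 18.45
[[ 0.971 -0.082  0.226]
 [-0.106 -0.99   0.093]
 [ 0.216 -0.114 -0.97 ]]
[382.653  43.496  95.   ]
```

>>> {"op": "apply_moves", "data": {
  "deltas": [
    [[-0.28,-0.11,0.02,0],[-0.28,-0.11,0.02,0],[-0.28,-0.11,0.02,0],[-0.28,-0.11,0.02,0],[-0.28,-0.11,0.02,0],[-0.28,-0.11,0.02,0],[0,0,0,0]]
  ]
}}

```text
time_s: 19.15
tcp_pos: [288.1, 116.0, 111.6]
eef_rot: [-3.09, 0.159, -0.139]
wrist_force: [0.6, 0.4, -0.1]
gripper_width: 0.007
finger_force: 0.0
```

```bash
python3 -c "
from h import *
st()
"
```

```text
[-0.243 -0.38  -0.239  2.396 -0.096  1.018 -2.097] [288.085 115.995 111.635] [ 0.617  0.36  -0.109] 19.15
[[ 0.991 -0.1    0.092]
 [-0.104 -0.994  0.04 ]
 [ 0.087 -0.049 -0.995]]
```

>>> {"op": "apply_moves", "data": {
  "deltas": [
    [[-0.28,-0.11,0.02,0],[-0.28,-0.11,0.02,0],[-0.28,-0.11,0.02,0],[-0.25,-0.1,0.02,0],[0,0,0,0]]
  ]
}}

```text
time_s: 19.65
tcp_pos: [252.2, 101.4, 108.6]
eef_rot: [-3.136, 0.162, 0.006]
wrist_force: [0.5, 0.8, -0.3]
gripper_width: 0.007
finger_force: 0.0
```

Run:
```python
from h import *
st()
t=img("top")
# cartons: brown+band masks, by side walls in both; report per-carton rect on lid plane
hsv=cv2.cvtColor(t,cv2.COLOR_RGB2HSV)
m=cv2.inRange(hsv,(8,50,120),(85,255,255)); z=np.zeros_like(m); z[190:255,392:470]=m[190:255,392:470]
z=cv2.morphologyEx(z,cv2.MORPH_OPEN,np.ones((3,3)))
for c in cv2.findContours(z,0,2)[0]:
    if cv2.contourArea(c)>60: print(cv2.boundingRect(c),cv2.contourArea(c),rect("top",c,55))
cv2.imwrite('pics/c4.png',np.hstack([cv2.resize(cv2.cvtColor(t[185:260,385:475],cv2.COLOR_RGB2BGR),None,fx=4,fy=4,interpolation=0),cv2.cvtColor(cv2.resize(z[185:260,385:475],None,fx=4,fy=4,interpolation=0),cv2.COLOR_GRAY2BGR)]))
```

```text
[-0.192 -0.38  -0.279  2.396 -0.117  1.118 -2.075] [252.177 101.407 108.586] [ 0.512  0.752 -0.298] 19.65
[[ 0.995 -0.103 -0.004]
 [-0.103 -0.995  0.001]
 [-0.004 -0.001 -1.   ]]
(392, 241, 55, 14) 408.5 ((408.8200988769531, -313.71624755859375), (43.408119201660156, 181.00521850585938), 0.8441400527954102)
(460, 212, 10, 43) 213.5 ((459.9302062988281, -467.45233154296875), (30.101455688476562, 142.04669189453125), 88.99310302734375)
(435, 209, 22, 38) 662.0 ((478.0417785644531, -403.1386413574219), (67.97781372070312, 121.2083740234375), 84.51270294189453)
(404, 202, 24, 37) 588.0 ((501.9232482910156, -302.9136657714844), (63.17645263671875, 121.7648696899414), 79.54524230957031)
(392, 199, 7, 23) 87.0 ((533.9813842773438, -233.77159118652344), (20.352527618408203, 75.0067367553711), 89.9798355102539)
(421, 190, 49, 13) 351.0 ((584.0083618164062, -403.82623291015625), (40.961177825927734, 163.0680389404297), 0.8008104562759399)
```

View pics/c4.png

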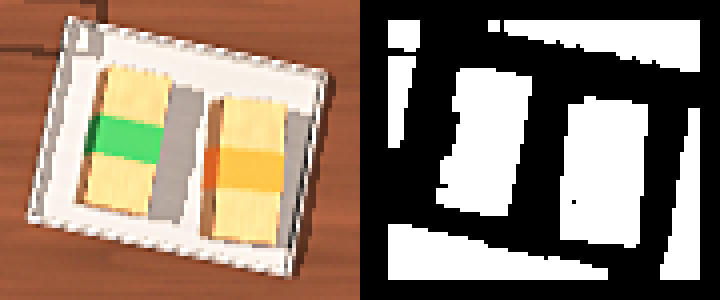

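Run:
```python
from h import *
t=img("top");hsv=cv2.cvtColor(t,cv2.COLOR_RGB2HSV)
print(t[225,430:460].tolist()[:0], [(x,hsv[212,x].tolist()) for x in range(406,430,2)],[(x,hsv[220,x].tolist()) for x in range(406,428,2)])
m=cv2.inRange(hsv,(15,80,200),(35,255,255))|cv2.inRange(hsv,(50,100,190),(85,255,255))
for nm,x0,x1 in(("g",402,431),("o",433,460)):
    z=np.zeros_like(m);z[198:250,x0:x1]=m[198:250,x0:x1];z=cv2.morphologyEx(z,cv2.MORPH_OPEN,np.ones((3,3)))
    c=max(cv2.findContours(z,0,2)[0],key=cv2.contourArea);print(nm,cv2.contourArea(c),rect("top",c,59))
c=blob(t,(100,100,60),(125,255,255),(165,175,270,265));print(rect("top",c,75))
```

```text
[] [(406, [17, 9, 255]), (408, [11, 157, 175]), (410, [17, 131, 231]), (412, [22, 97, 255]), (414, [23, 95, 255]), (416, [22, 101, 255]), (418, [22, 98, 254]), (420, [23, 97, 254]), (422, [22, 104, 254]), (424, [21, 110, 254]), (426, [14, 126, 241]), (428, [10, 30, 180])] [(406, [58, 85, 150]), (408, [66, 162, 118]), (410, [66, 153, 227]), (412, [65, 153, 222]), (414, [65, 152, 222]), (416, [65, 153, 222]), (418, [65, 152, 221]), (420, [65, 153, 222]), (422, [65, 154, 222]), (424, [66, 168, 228]), (426, [1, 36, 189])]
g 490.5 ((501.2983703613281, -306.0357666015625), (54.00730895996094, 118.1219253540039), 79.39604949951172)
o 503.0 ((477.3103942871094, -407.786865234375), (53.67070388793945, 117.9511489868164), 89.17227172851562)
((480.3063659667969, 357.9384460449219), (251.2096405029297, 199.97862243652344), 80.79218292236328)
```

>>> {"op": "apply_moves", "data": {
  "deltas": [
    [[0.25,0,0.15,0],[0.25,0,0.15,0],[0.2,0,0.15,-0.013],[0.1,-0.3,0.03,0],[0.1,-0.3,0,0],[0.1,-0.3,0,0],[0.1,-0.3,0,0],[0.1,-0.3,0,0],[0.1,-0.3,0,0],[0.1,-0.3,0,0],[0.1,-0.3,-0.1,0],[0.1,-0.3,-0.1,0]]
  ],
  "grip": 0.1,
  "grip_force": 25
}}

```text
time_s: 20.95
tcp_pos: [495.2, -305.7, 150.2]
eef_rot: [3.126, -0.289, -0.002]
wrist_force: [-0.4, 1.4, 0.8]
gripper_width: 0.887
finger_force: 0.0
```

```bash
python3 -c "
from h import *
st()
"
```

```text
[ 0.246  0.247  0.268  1.74  -0.068  1.164 -1.222] [ 495.248 -305.723  150.157] [-0.377  1.412  0.794] 20.95
[[ 0.983 -0.183 -0.001]
 [-0.183 -0.983 -0.002]
 [-0.001  0.002 -1.   ]]
```

>>> {"op": "apply_moves", "data": {
  "deltas": [
    [[0.04,0,-0.25,0],[0,0,-0.25,0],[0,0,-0.25,0],[0,0,-0.13,0],[0,0,0,0]]
  ]
}}

```text
time_s: 21.45
tcp_pos: [497.9, -302.8, 14.9]
eef_rot: [-3.128, 0.291, 0.013]
wrist_force: [-0.6, -0.2, -0.3]
gripper_width: 0.902
finger_force: 0.0
```

>>> {"op": "apply_moves", "data": {
  "deltas": [
    [[0,0,0,0],[0,0,0,0],[0,0,0,0],[0,0,0,0],[0,0,0,0]]
  ],
  "grip": 0.7
}}

```text
time_s: 21.95
tcp_pos: [498.9, -305.8, 19.4]
eef_rot: [3.126, -0.298, -0.004]
wrist_force: [0.0, 1.5, 6.3]
gripper_width: 0.623
finger_force: 25.0
```

>>> {"op": "apply_moves", "data": {
  "deltas": [
    [[0,0,0.1,0],[0,0,0.25,0],[0,0,0.3,0],[0,0.05,0.3,0],[0,0.2,0.1,0],[0,0.3,0,0],[0,0.31,0,0],[0,0.31,0,0],[0,0.31,0,0],[0,0.31,0,0],[0,0.31,0,0],[0,0.31,0,0]]
  ]
}}

```text
time_s: 23.15
tcp_pos: [497.6, 57.1, 176.8]
eef_rot: [3.125, -0.3, -0.006]
wrist_force: [0.2, -0.6, -2.0]
gripper_width: 0.617
finger_force: 25.0
```

>>> {"op": "apply_moves", "data": {
  "deltas": [
    [[0,0.31,0,0],[0,0.31,0,0],[0,0.31,0,0],[0,0.31,0,0],[0,0.31,0,0],[0,0.31,0,0],[0,0.31,0,0],[0,0.2,0,0],[0,0,0,0]]
  ]
}}

```text
time_s: 24.05
tcp_pos: [495.7, 416.2, 175.9]
eef_rot: [-3.128, 0.289, 0.009]
wrist_force: [0.2, -0.4, -2.1]
gripper_width: 0.621
finger_force: 25.0
```

```bash
python3 -c "
from h import *
st()
"
```

```text
[-0.582  0.37  -0.237  1.518  0.084  1.268 -2.584] [495.727 416.191 175.882] [ 0.194 -0.39  -2.128] 24.05
[[ 0.983 -0.183 -0.006]
 [-0.183 -0.983  0.001]
 [-0.006  0.    -1.   ]]
```

>>> {"op": "apply_moves", "data": {
  "deltas": [
    [[-0.04,-0.02,-0.2,0.004],[0,0,-0.25,0],[0,0,-0.25,0],[0,0,-0.13,0],[0,0,-0.06,0],[0,0,-0.04,0],[0,0,-0.02,0],[0,0,0,0]]
  ]
}}

```text
time_s: 24.85
tcp_pos: [492.6, 408.5, 34.1]
eef_rot: [3.13, -0.26, -0.006]
wrist_force: [0.7, -0.5, -1.1]
gripper_width: 0.618
finger_force: 25.0
```

Run:
```python
from h import *
st()
cv2.imwrite('pics/d1.png',cv2.resize(cv2.cvtColor(np.vstack([img('scene')[230:350,350:480],img('top')[165:285,160:290]]),cv2.COLOR_RGB2BGR),None,fx=2.4,fy=2.4,interpolation=2))
```

```text
[-0.589  0.482 -0.22   1.671  0.118  1.005 -2.585] [492.603 408.453  34.076] [ 0.729 -0.474 -1.095] 24.85
[[ 0.986 -0.165 -0.004]
 [-0.165 -0.986 -0.001]
 [-0.004  0.001 -1.   ]]
```

View pics/d1.png

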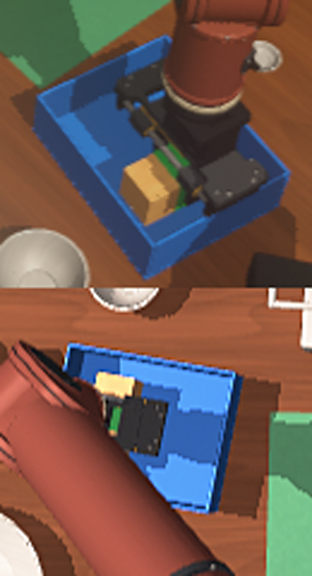

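The carton is inside the tote and level, clear of the far wall. Now I lower it the last few millimetres.

>>> {"op": "apply_moves", "data": {
  "deltas": [
    [[0,0,-0.04,0],[0,0,-0.03,0],[0,0,-0.02,0],[0,0,0,0]]
  ]
}}

```text
time_s: 25.35
tcp_pos: [491.9, 408.2, 20.3]
eef_rot: [3.129, -0.259, -0.008]
wrist_force: [-3.9, -2.9, 7.6]
gripper_width: 0.623
finger_force: 25.0
```

>>> {"op": "apply_moves", "data": {
  "deltas": [
    [[0,0,0,0],[0,0,0,0],[0,0,0,0],[0,0,0.1,0],[0,0,0.25,0],[0,0,0.3,0],[0,-0.1,0.3,0],[0,-0.25,0.1,0],[0,-0.32,0,0],[0,-0.32,0,0]]
  ],
  "grip": 0.22
}}

```text
time_s: 26.35
tcp_pos: [492.2, 258.9, 179.2]
eef_rot: [3.131, -0.258, -0.004]
wrist_force: [0.9, -1.8, -0.4]
gripper_width: 0.78
finger_force: 0.0
```

Run:
```python
from h import *
st()
t=img("top");hsv=cv2.cvtColor(t,cv2.COLOR_RGB2HSV)
m=cv2.inRange(hsv,(15,80,190),(35,255,255))|cv2.inRange(hsv,(50,100,150),(85,255,255))
z=np.zeros_like(m);z[185:260,175:260]=m[185:260,175:260]
c=np.vstack([c for c in cv2.findContours(z,0,2)[0] if cv2.contourArea(c)>15]);print(rect("top",c,60))
```

```text
[-0.404  0.182 -0.179  1.745  0.033  1.219 -2.326] [492.243 258.858 179.187] [ 0.941 -1.819 -0.429] 26.35
[[ 0.987 -0.163 -0.002]
 [-0.163 -0.987  0.   ]
 [-0.002  0.    -1.   ]]Traceback (most recent call last):
  File "<stdin>", line 6, in <module>
    return _nx.concatenate(arrs, 0, dtype=dtype, casting=casting)
           ~~~~~~~~~~~~~~~^^^^^^^^^^^^^^^^^^^^^^^^^^^^^^^^^^^^^^^
ValueError: need at least one array to concatenate
```

>>> {"op": "apply_moves", "data": {
  "deltas": [
    [[0,-0.32,0,0],[0,-0.32,0,0],[0,-0.32,0,0],[0,-0.32,0,0.01],[0,-0.32,0,0.01],[0,-0.32,0,0],[0,-0.32,0,0],[0,-0.32,0,0],[0,-0.32,0,0],[0,-0.32,0,0],[0,-0.32,0,0],[-0.05,-0.32,0,0]]
  ],
  "grip": 0.1
}}

```text
time_s: 27.6
tcp_pos: [485.2, -317.8, 178.4]
eef_rot: [3.139, -0.06, -0.004]
wrist_force: [0.5, -0.8, 0.6]
gripper_width: 0.899
finger_force: 0.0
```

>>> {"op": "apply_moves", "data": {
  "deltas": [
    [[-0.05,-0.3,-0.1,0],[0,-0.3,-0.1,0],[0,0,-0.1,0],[0,0,0,0]]
  ]
}}

```text
time_s: 28.0
tcp_pos: [475.7, -406.3, 130.6]
eef_rot: [3.141, -0.065, -0.011]
wrist_force: [-0.1, 1.1, -0.4]
gripper_width: 0.905
finger_force: 0.0
```

Run:
```python
from h import *
st()
t=img("top");hsv=cv2.cvtColor(t,cv2.COLOR_RGB2HSV)
m=cv2.inRange(hsv,(12,50,120),(85,255,255))
z=np.zeros_like(m);z[190:256,180:257]=m[190:256,180:257]
cs=[c for c in cv2.findContours(z,0,2)[0] if cv2.contourArea(c)>15]
if cs: print(rect("top",np.vstack(cs),60))
cv2.imwrite('pics/e1.png',cv2.resize(cv2.cvtColor(np.vstack([t[170:270,170:290],t[170:270,380:500]]),cv2.COLOR_RGB2BGR),None,fx=3,fy=3,interpolation=2))
```

```text
[ 0.367  0.359  0.334  1.65  -0.121  1.16  -0.882] [ 475.717 -406.349  130.556] [-0.087  1.07  -0.432] 28.0
[[ 0.999 -0.042 -0.007]
 [-0.042 -0.999  0.   ]
 [-0.007  0.    -1.   ]]
((495.17962646484375, 406.4732666015625), (54.05646514892578, 117.7627944946289), 80.90178680419922)
```

View pics/e1.png

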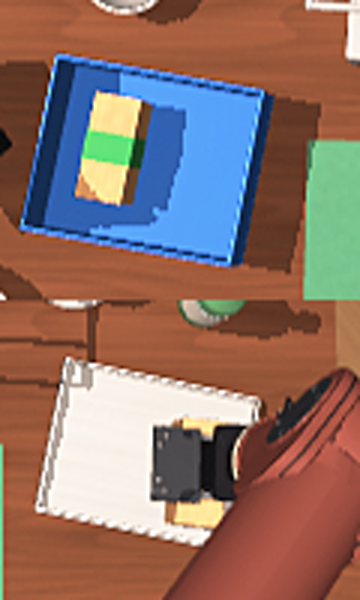

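The green carton lies flat in the tote, and the gripper is over the orange one. Descend and grip.

>>> {"op": "apply_moves", "data": {
  "deltas": [
    [[0.01,-0.01,-0.25,0],[0,0,-0.25,0],[0,0,-0.2,0],[0,0,-0.05,0],[0,0,0,0]]
  ]
}}

```text
time_s: 28.55
tcp_pos: [479.2, -406.4, 20.1]
eef_rot: [3.14, -0.059, -0.007]
wrist_force: [0.1, 0.2, 1.0]
gripper_width: 0.899
finger_force: 0.0
```

>>> {"op": "apply_moves", "data": {
  "deltas": [
    [[0,0,0,0],[0,0,0,0],[0,0,0,0],[0,0,0,0],[0,0,0,0]]
  ],
  "grip": 0.7
}}

```text
time_s: 29.05
tcp_pos: [479.0, -408.0, 20.6]
eef_rot: [3.139, -0.062, -0.005]
wrist_force: [-1.5, 2.1, 7.1]
gripper_width: 0.622
finger_force: 24.8
```

>>> {"op": "apply_moves", "data": {
  "deltas": [
    [[0,0,0.1,0],[0,0,0.25,0],[0,0,0.3,0],[0,0.05,0.3,0],[0,0.2,0.1,0],[0,0.3,0,0],[0,0.31,0,0],[0,0.31,0,-0.01],[0,0.31,0,-0.009],[0,0.31,0,0],[0,0.31,0,0],[0,0.31,0,0]]
  ]
}}

```text
time_s: 30.25
tcp_pos: [478.1, -44.7, 178.2]
eef_rot: [3.13, -0.25, -0.006]
wrist_force: [1.0, 0.7, -0.9]
gripper_width: 0.62
finger_force: 24.7
```

>>> {"op": "apply_moves", "data": {
  "deltas": [
    [[0,0.31,0,0],[0,0.31,0,0],[0,0.31,0,0],[0,0.31,0,0],[0,0.31,0,0],[0,0.31,0,0],[0,0.31,0,0],[0,0.2,0,0],[0,0,0,0]]
  ]
}}

```text
time_s: 31.15
tcp_pos: [476.9, 314.2, 177.6]
eef_rot: [-3.132, 0.24, 0.008]
wrist_force: [-0.6, -0.3, -1.5]
gripper_width: 0.623
finger_force: 24.7
```

```bash
python3 -c "
from h import *
st()
"
```

```text
[-0.47   0.217 -0.216  1.709  0.045  1.225 -2.421] [476.881 314.187 177.628] [-0.589 -0.253 -1.497] 31.15
[[ 0.988 -0.152 -0.005]
 [-0.152 -0.988  0.   ]
 [-0.005  0.    -1.   ]]
```

>>> {"op": "apply_moves", "data": {
  "deltas": [
    [[-0.02,-0.02,-0.2,0],[0,0,-0.25,0],[0,0,-0.25,0],[0,0,-0.13,0],[0,0,-0.07,0],[0,0,-0.04,0],[0,0,-0.02,0],[0,0,0,0]]
  ]
}}

```text
time_s: 31.95
tcp_pos: [476.1, 306.4, 34.0]
eef_rot: [3.131, -0.25, -0.006]
wrist_force: [0.2, 0.5, -1.6]
gripper_width: 0.624
finger_force: 24.7
```

>>> {"op": "apply_moves", "data": {
  "deltas": [
    [[0,0,-0.04,0],[0,0,-0.03,0],[0,0,-0.02,0],[0,0,0,0]]
  ]
}}

```text
time_s: 32.35
tcp_pos: [475.9, 306.4, 21.2]
eef_rot: [3.13, -0.25, -0.006]
wrist_force: [-5.9, -5.1, 17.9]
gripper_width: 0.622
finger_force: 24.9
```

Contact felt, so I release and retreat.

>>> {"op": "apply_moves", "data": {
  "deltas": [
    [[0,0,0,0],[0,0,0,0],[0,0,0,0],[0,0,0.1,0],[0,0,0.25,0],[0,0,0.3,0],[0,-0.1,0.3,0],[0,-0.3,0.1,0],[0,-0.32,0,0],[0,-0.32,0,0],[0,-0.32,0,0],[0,-0.32,0,0]]
  ],
  "grip": 0.22
}}

```text
time_s: 33.55
tcp_pos: [475.3, 52.5, 178.5]
eef_rot: [3.131, -0.249, -0.005]
wrist_force: [1.2, 0.4, 0.0]
gripper_width: 0.781
finger_force: 0.0
```

>>> {"op": "apply_moves", "data": {
  "deltas": [
    [[0,-0.32,0,0],[0,-0.32,0,0],[0,-0.32,0,0],[0,-0.32,0,0],[0,-0.32,0,0],[0,0,0,0],[0,0,0,0]]
  ]
}}

```text
time_s: 34.25
tcp_pos: [475.4, -186.7, 177.9]
eef_rot: [3.13, -0.253, -0.006]
wrist_force: [0.2, 0.7, -1.0]
gripper_width: 0.785
finger_force: 0.0
```

Run:
```python
from h import *
st()
t=img("top");s=img("scene")
cv2.imwrite('pics/f1.png',cv2.resize(cv2.cvtColor(np.hstack([s[150:370,200:480],t[90:310,160:370]]),cv2.COLOR_RGB2BGR),None,fx=1.6,fy=1.6,interpolation=2))
```

```text
[ 0.081  0.079  0.216  1.866 -0.016  1.202 -1.43 ] [ 475.4   -186.681  177.938] [ 0.196  0.74  -1.031] 34.25
[[ 0.987 -0.161 -0.004]
 [-0.161 -0.987 -0.001]
 [-0.004  0.002 -1.   ]]
```

View pics/f1.png

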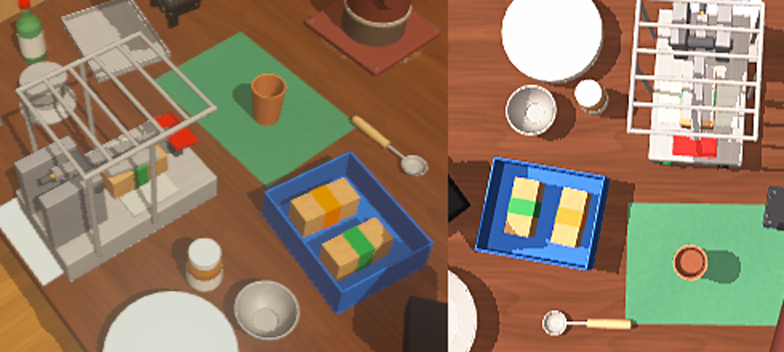

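Both cartons are flat and upright in the tote, the lever is down at about (175,130) in the crop, and the bystanders are where they were. Handing in.

```bash
python3 -c "
from rig import order
print(order.close_job())"
```

```text
the job is handed in; nothing more can be done
None
```

I pressed the lever until it latched, set both cartons upright and flat in the tote, left the bystanders in place, and handed the job in at about 34 s; the verdict was not shown.

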